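Switch the vacuum selector to its open outlet

ROBOT

A 6-joint arm with a two-finger parallel gripper is mounted at the origin on a cart in front of the work surface, level with it; the furniture and walls round the work are solid. World frame = base frame: x ahead of the robot, y to its left, z up, the work surface at z = 0. Lengths are in m, angles in rad, forces in N, time in s.
With the tool pointing down it reaches from about 0.3 to 0.875 m from the base axis. Payload 6.4 kg.
Tool frame: the origin (TCP) lies between the finger pads; the fingertips stand arm.finger_overhang ahead of it and the grasp point (between the pads) lies 6 mm ahead of it (arm.finger_overhang is the distance from the TCP to the fingertips, in m); z points along the fingers, y is the line along which they close (so a half turn about z gives the same grasp; the last joint's range is limited). The gripper opens to 85 mm and grips with 20 to 120 N. Pads are 22 mm wide; open, the fingers measure 114 mm over their backs; the gripper's body (76 mm by 85 mm) begins 54 mm behind the grasp point. The pads swing forward as they close: fully open they stand 13 mm farther back than shut.
Start: joints at [1.039, 0.181, 1.607, -0, 1.354, -0.206], TCP at [0.184, 0.545, 0.226] pointing down, gripper open.
Joint ranges: [-2.99, 2.99], [-0.89, 2.07], [0.3, 2.58], [-1.14, 4.28], [0, 2.63], [-3.12, 3.12]. Speed limits (rad/s): [2.57, 2.57, 3.01, 3.14, 3.14, 3.14].

INTERFACE

Orientations are given as a unit quaternion [w, x, y, z].
In Python, from station import sense, viewer, arm, nets gives the robot as it stands.
- The arm moves only by the tool arm_command, never from a script. Its argument "deltas" is a list that holds one entry, the list of rows, each a list of 5 numbers: the closure, from -1 (fully open) to 1 (shut), then the shift along the tool's x, y, z in units of 2.5 cm (1.0 is 2.5 cm), then the turn about the tool's z in units of 0.08 rad (1.0 is 0.08 rad). In form: [[[gripper, dx, dy, dz, spin], ...]]. A call has 1 to 12 rows; each row shifts and turns the commanded pose from where the row before left it, along the tool's axes as they then stand; what a row does not reach is not made up. A row lasts 1/10 s, in which the tool goes at most 50 mm and 8.59 degrees, less where a joint would pass 70% of its speed; a pose out of reach is approached as far as the arm can. A call with a number of a shift or a turn outside -1 to 1 is refused whole. A call with a gripper value outside its range is refused whole. The fingers move at their own pace and stop on an object; "squeeze" is the grip in N (left out, the last holds). Time passes only in rows, so rows that do not move let the fingers close. It gives the time, the measured TCP pose, the force, the opening and the grip force at its end, in the units of the state.
- sense(): the state, without advancing time (a new reading comes with each control period).
- viewer.get_image(name): name is "scene" or "top" or "wrist"; returns a dict with "image" (420x560x3 uint8, red, green, blue), "depth" (420x560 float32, m along the optical axis (not along the pixel's ray), 0 where there is no reading), "intrinsics" (3x3 intrinsics, pixels), "k1" (the pictures are not rectified: a ray, as slopes to the right and down, at radius r is drawn at 1 + k1 r^2 times it, then the intrinsics apply), "xyz" and "orientation" of the camera in the world; the wrist camera has in their place "hand_eye" (4x4, takes a point from camera to tool coordinates, whose origin is the TCP and whose axes are the flange's). Camera axes: x right, y down, z forward; pixel columns grow to the right and rows downward; lengths in m; the calibration is good to about 2 mm. A picture is of the moment at which its call begins: read the wrist's pose just before it.
- arm.hand_in(): hands the job in; it is judged then, once.
Trained networks look in a picture, given as the dict that the camera call returned (one of the last four; its "shot" number tells which), for a name from the list of things; names that differ only in an ending like _2 or _b are one class to them, and where a whole thing is asked for, a point or a joint stands for the part that bears it (a point fixed in the world has none). Each returns a list of dicts, best first, with "conf" (0 to 1); they miss things now and then, are a little off and sometimes report something else, mostly with a low value. They report only what shows in the picture. A call takes as long as a camera call.
- nets.spot_in(picture, target): "extent" ([left, top, right, bottom] as shares, 0 to 1, of the picture: columns of its width, rows of its height, round what is visible of it).
The state is a dict: "time": time; "q": joint angles; "joint_vel": joint speeds; "effort": joint torques, N m; "tcp_pos": TCP position; "orientation": TCP orientation; "contact_force": force on the tool from outside, world axes, zero at the start; "moment": the same for the moment, N m; "grip_width": finger opening in m; "finger_force": force on a finger pad.
Only numpy, scipy, OpenCV 4.12 (cv2) and the standard library are available. Lean on these libraries where they do the work, as an engineer would, in place of code of your own. Each camera call takes 0.05 s, during which the arm holds its last target. There are 200 camera calls.

TASK

Switch the bench vacuum selector - the round metal housing whose black knob is a straight bar, not the one with the round knob - from off to its open, ribbed brass hose outlet. The bar is spring-loaded: pull it straight up out of its notch, turn it until its nose points at that outlet, and let it drop fully home into the notch there. Leave the round knob of the regulator beside it as it is set.

Things in the scene. Friction and masses are not known exactly. Their poses are not given: they have to be found in the camera images.
- selector_grip (a point): Grip point of the selector's black bar knob (14 mm wide, 46 long, 36 tall), on its vertical turning axis, 12 mm below the bar's top and 26 mm above the steel notch ring under it (knob down). Rises and turns with the knob. x points along the bar to its nose (narrower low tip ending 39 mm from the axis; white line on top on that side), which at the start points roughly to the robot; z up.
- selector_lift (a joint): Pull of the bar knob, m: 0 = fully home in a notch, stop at 0.020. A spring pulls it down with 5 N when home, 8 N at 14 mm. The notch locks it against turning until pulled about 9 mm; 12 to 16 mm is a good pull. Let go within 10 degrees of a notch it drops in and centres itself; elsewhere it stays up on the ring (68 mm across, on a fixed drum 96 mm across, 55 mm tall, with 112 mm foot).
- selector_turn (a joint): Turn of the bar knob, rad, positive anticlockwise seen from above: 0 = off (start; no outlet there), +1.047 = notch over the open ribbed brass outlet (wanted), -1.047 = notch over the grey-capped outlet; stops at -1.3 and +1.3. About 0.05 of play either way in a notch; turns easily when pulled up. The outlets stick out of the drum's side, radially, below their notches.
- regulator_knob (a joint): Turn of the other unit's round fluted black knob (45 mm across, on a drum of the same size with a single ribbed outlet), rad: 0 at the start. It does not lift and is to be left as it is set.

How it is judged:
On the way:
1. the bar knob is pulled up clear of its notch before it is turned (value of joint selector_lift above 0.008 m and value of joint selector_turn between -0.2 and 0.2 rad), for 0.1 s.
At the end, for the whole second after the job is handed in: the bar knob is down within 3 mm of fully home and its turn is between 0.90 and 1.20 rad, that is within about 8 degrees of the notch at the open ribbed outlet (1.047) (value of joint selector_lift below 0.003 m and value of joint selector_turn between 0.9 and 1.2 rad); the robot touches nothing.
It fails at once if the regulator's round knob is turned more than 0.2 rad either way (value of joint regulator_knob above 0.2 rad or value of joint regulator_knob below -0.2 rad).
It also fails if it takes over 32 s, if anything falls off the work surface, if the arm or the gripper's body presses on something with over 40 N, if the wrist force passes 120 N, or if a joint passes its speed limit or range.

## Working session

There is one attempt and no reset: what is moved stays moved. The work goes in short steps, Python scripts to look and compute and a tool call to move; the robot and the scene stay as the last step left them, time stands still between calls to the robot, and variables do not carry over. Pictures are saved under pics/ and viewed, at most 10 in all, crops included, and the job is handed in when it is done.

Besides the shell and the picture viewer there is one more tool, called in YAML: its name, and indented under it one key for each argument. arm_command: Moves the arm, as the interface text tells. Shifts and turns lie within -1 to 1; 1 stands for 2.5 cm of shift or 0.08 rad of turn. Its arguments: {"type":"object","properties":{"deltas":{"type":"array"},"squeeze":{"type":"number"}},"required":["deltas"]}

```bash
mkdir -p pics
cat > h.py <<'E'
import numpy as np,cv2
from scipy.spatial.transform import Rotation as R
from station import sense,viewer,arm,nets
def rot(q): return R.from_quat([q[1],q[2],q[3],q[0]]).as_matrix()
def pts(p,uv,s=None):
    "pixels -> world using depth"
    K=p["intrinsics"];uv=np.atleast_2d(uv).astype(float)
    d=np.array([p["depth"][int(round(v)),int(round(u))] for u,v in uv])
    s0=np.c_[(uv[:,0]-K[0,2])/K[0,0],(uv[:,1]-K[1,2])/K[1,1]];t=s0.copy()
    for _ in range(10): t=s0/(1+p["k1"]*(t**2).sum(1,keepdims=True))
    c=np.c_[t*d[:,None],d]
    if "hand_eye" in p:
        H=np.array(p["hand_eye"]);c=c@H[:3,:3].T+H[:3,3]
        return c@rot(s["orientation"]).T+s["tcp_pos"]
    return c@rot(p["orientation"]).T+p["xyz"]
def save(p,n): cv2.imwrite("pics/"+n,p["image"][:,:,::-1])
E
python3 - <<'E'
from h import *
s=sense();print(s["tcp_pos"],s["orientation"],s["time"],arm.finger_overhang,s["grip_width"])
for n in("top","scene"):
    p=viewer.get_image(n);save(p,n+"0.png")
    for t in("selector_grip","regulator_knob"):
        for r in nets.spot_in(p,t)[:2]:
            e=np.array(r["extent"])*[560,420,560,420];print(n,t,r["conf"],e.round(),pts(p,[(e[:2]+e[2:])/2],s).round(3))
E
```

```text
[0.18372102 0.5442884  0.22498749] [-3.21365206e-04  1.62175611e-01  9.86761538e-01 -7.96663592e-04] 0.0 0.025 0.0855401230562873
top selector_grip 0.55 [203. 207. 218. 241.] [[0.489 0.147 0.099]]
top regulator_knob 0.61 [357. 218. 388. 248.] [[ 0.475 -0.151  0.088]]
scene selector_grip 0.65 [227. 262. 253. 293.] [[0.488 0.164 0.099]]
scene regulator_knob 0.89 [306. 166. 332. 193.] [[ 0.472 -0.134  0.086]]
```

Run:
```python
import cv2,numpy as np
a=cv2.imread("pics/top0.png")[150:310,130:330];b=cv2.imread("pics/scene0.png")[180:340,160:360]
cv2.imwrite("pics/c0.png",np.hstack([cv2.resize(x,(400,320),interpolation=3) for x in(a,b)]))
```

```text
(no output)
```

View pics/c0.png

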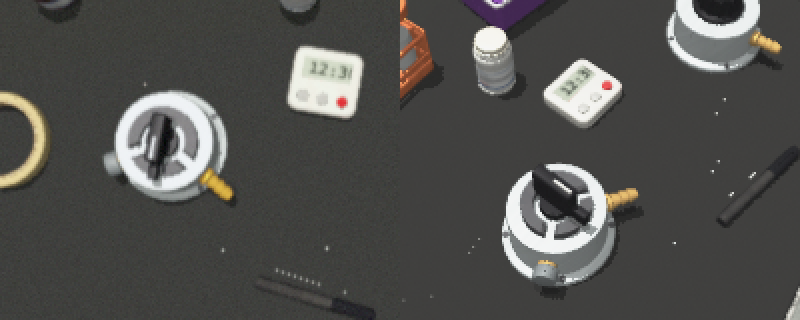

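View pics/top0.png

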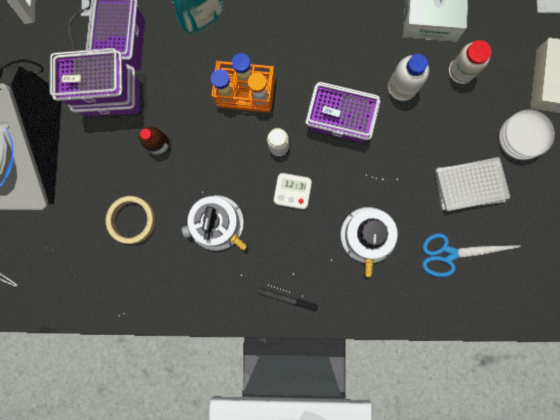

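The top view (crop left) shows the bar selector at about (213,223), with its nose pointing down towards the robot. The brass outlet is lower right at (240,243), the grey cap is on the left, and the regulator is at (372,234). I'll move above the selector now.

arm_command:
  deltas:
    - [[-1, -0.97, -0.65, 0, 0], [-1, -0.97, -0.65, 0, 0], [-1, -0.97, -0.65, 0, 0], [-1, -0.97, -0.65, 0, 0], [-1, -0.97, -0.65, 0, 0], [-1, -0.97, -0.65, 0, 0], [-1, -0.97, -0.65, 0, 0], [-1, -0.97, -0.65, 0, 0], [-1, -0.97, -0.65, 0, 0], [-1, -0.97, -0.65, 0, 0], [-1, -0.97, -0.65, 0, 0], [-1, -0.97, -0.65, 0, 0]]

```text
time: 1.5
tcp_pos: [0.3979, 0.2659, 0.226]
orientation: [0.0, 0.162, 0.987, 0.0]
contact_force: [-0.1, 1.0, -0.5]
grip_width: 0.0852
finger_force: 0.0
```

arm_command:
  deltas:
    - [[-1, -0.97, -0.65, 0, 0], [-1, -0.97, -0.65, 0, 0], [-1, -0.97, -0.65, 0, 0], [-1, -0.97, -0.65, 0, 0], [-1, -0.97, -0.65, 0, 0], [-1, 0, 0, 0, 0], [-1, 0, 0, 0, 0]]

```text
time: 2.2
tcp_pos: [0.4861, 0.1508, 0.2257]
orientation: [-0.0, 0.163, 0.987, 0.0]
contact_force: [0.6, 0.2, 0.3]
grip_width: 0.0855
finger_force: 0.0
```

Run:
```python
from h import *
s=sense();p=viewer.get_image("wrist");save(p,"w1.png")
print(s["time"],s["tcp_pos"],s["orientation"],p["hand_eye"],s["contact_force"])
g=np.array([(u,v) for v in range(0,420,2) for u in range(0,560,2)])
X=pts(p,g,s);d=np.array([p["depth"][v,u] for u,v in g])
np.save("w1.npy",np.c_[g,X])
m=(d>0)&(np.hypot(X[:,0]-.488,X[:,1]-.15)<.06)
print(np.histogram(X[m,2],bins=np.arange(0,.13,.005)))
b=m&(X[:,2]>.093)&(X[:,2]<.115);Q=X[b];print(b.sum(),Q.mean(0),np.median(Q[:,2]))
r=cv2.minAreaRect(Q[:,:2].astype(np.float32));print(r)
print(g[b].min(0),g[b].max(0))
```

```text
2.2 [0.48614115 0.15079063 0.22570417] [-3.33625565e-04  1.62940211e-01  9.86635885e-01  8.31557997e-05] [[ 8.20437741e-04 -9.48959800e-01 -3.15395980e-01  8.20372885e-02]
 [ 9.99999439e-01  9.89862514e-04 -3.76994194e-04  6.55362960e-04]
 [ 6.69950993e-04 -3.15395493e-01  9.48960080e-01 -1.48836753e-01]
 [ 0.00000000e+00  0.00000000e+00  0.00000000e+00  1.00000000e+00]] [0.59822191 0.22601023 0.27714013]
(array([402, 115, 114,  13,   8,  12,  41,  99,  39,  18, 178, 906, 148,
       466,   3,   5,  56,   8,   7,   6, 230,   5,   0,   0,   0]), array([0.   , 0.005, 0.01 , 0.015, 0.02 , 0.025, 0.03 , 0.035, 0.04 ,
       0.045, 0.05 , 0.055, 0.06 , 0.065, 0.07 , 0.075, 0.08 , 0.085,
       0.09 , 0.095, 0.1  , 0.105, 0.11 , 0.115, 0.12 , 0.125]))
243 [0.49634329 0.15581216 0.10305857] 0.10341839432779253
((0.4979359805583954, 0.15535640716552734), (0.014020152390003204, 0.04493773728609085), 81.1623306274414)
[278 176] [302 232]
```

View pics/w1.png

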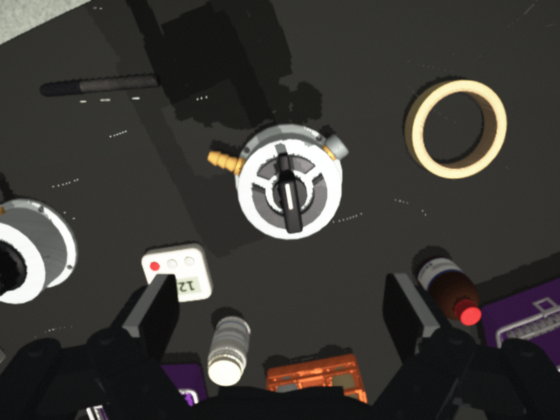

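The wrist view shows the bar at about (290,204) with its nose up-image (towards the robot) and the brass outlet on the left at (225,160). I'll check the axis against the drum's circle and work out the move.

Run:
```python
from h import *
A=np.load("w1.npy");X=A[:,2:]
m=(np.hypot(X[:,0]-.498,X[:,1]-.155)<.07)&(X[:,2]>.052)&(X[:,2]<.0605)
print(cv2.minEnclosingCircle(X[m,:2].astype(np.float32)))
m2=(np.hypot(X[:,0]-.498,X[:,1]-.155)<.07)&(X[:,2]>.0605)&(X[:,2]<.07)
print(cv2.minEnclosingCircle(X[m2,:2].astype(np.float32)),np.median(X[m2,2]))
s=sense();M=rot(s["orientation"]);print(np.degrees(np.arctan2(M[1,0],M[0,0])),s["q"])
c=np.array([.498,.1555,.0914-0])
print(M.T@(c+[0,0,.006]-s["tcp_pos"])/.025)
```

```text
((0.49852606654167175, 0.15515582263469696), 0.04784686490893364)
((0.4983901083469391, 0.15525582432746887), 0.03417396917939186) 0.06573518499062207
161.31132773808181 [ 6.81642644e-02  3.20582370e-02  1.77044784e+00  3.86305941e-04
  1.33974705e+00 -1.17654175e+00]
[-0.41437052  0.31320744  5.13208394]
```

arm_command:
  deltas:
    - [[-1, -0.43, 0.31, 0, 0], [-1, 0, 0, 0.5, -1], [-1, 0, 0, 0.6, -1], [-1, 0, 0, 0.6, -0.15], [-1, 0, 0, 0.8, 0], [-1, 0, 0, 0.8, 0], [-1, 0, 0, 0.7, 0], [-1, 0, 0, 0.5, 0], [-1, 0, 0, 0.4, 0], [-1, 0, 0, 0.2, 0], [-1, 0, 0, 0, 0], [-1, 0, 0, 0, 0]]

```text
time: 3.45
tcp_pos: [0.4993, 0.1551, 0.099]
orientation: [0.0, 0.077, 0.997, 0.0]
contact_force: [0.5, -0.3, 0.5]
grip_width: 0.0852
finger_force: 0.0
```

arm_command:
  deltas:
    - [[1, 0, 0, 0, 0], [1, 0, 0, 0, 0], [1, 0, 0, 0, 0], [1, 0, 0, 0, 0], [1, 0, 0, 0, 0], [1, 0, 0, 0, 0], [1, 0, 0, 0, 0], [1, 0, 0, 0, 0], [1, 0, 0, 0, 0], [1, 0, 0, 0, 0]]
  squeeze: 60

```text
time: 4.45
tcp_pos: [0.4988, 0.155, 0.0984]
orientation: [-0.0, 0.077, 0.997, -0.0]
contact_force: [-0.1, 0.4, -0.6]
grip_width: -0.0001
finger_force: 0.0
```

The grip reads empty, so I'll look.

Run:
```python
from h import *
s=sense();print(s)
p=viewer.get_image("wrist");save(p,"w2.png")
q=viewer.get_image("scene");save(q,"s2.png")
cv2.imwrite("pics/c2.png",np.hstack([cv2.resize(p["image"],(400,300)),cv2.resize(q["image"][170:320,140:340],(400,300),interpolation=3)])[:,:,::-1])
```

```text
{'time': 4.45, 'q': array([ 7.38328310e-02,  2.20334475e-01,  1.84234077e+00, -1.74813723e-05,
        1.07899878e+00, -1.34318593e+00]), 'joint_vel': array([ 0.00091302,  0.0017419 , -0.00046226,  0.00154156,  0.00075264,
        0.00021317]), 'effort': array([ 2.19059048e-04, -4.13389313e+01, -3.00150883e+01, -2.96032176e-04,
        9.01492895e-04,  2.46920104e-05]), 'tcp_pos': array([0.49879357, 0.15501121, 0.09835299]), 'orientation': array([-3.90692848e-05,  7.68089295e-02,  9.97045830e-01, -1.37265538e-05]), 'contact_force': array([-0.14155496,  0.39250298, -0.55249784]), 'moment': array([-0.0181448 ,  0.00910417, -0.03521421]), 'finger_force': 0.0, 'grip_width': -0.0001446502636785356}
```

View pics/c2.png

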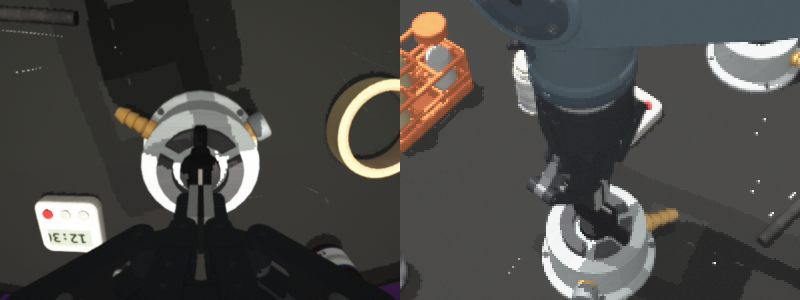

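Run:
```python
import cv2
a=cv2.imread("pics/w2.png")[150:410,170:400];a=cv2.convertScaleAbs(a,alpha=2.2,beta=20)
cv2.imwrite("pics/c3.png",cv2.resize(a,(530,600),interpolation=3))
```

```text
(no output)
```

View pics/c3.png

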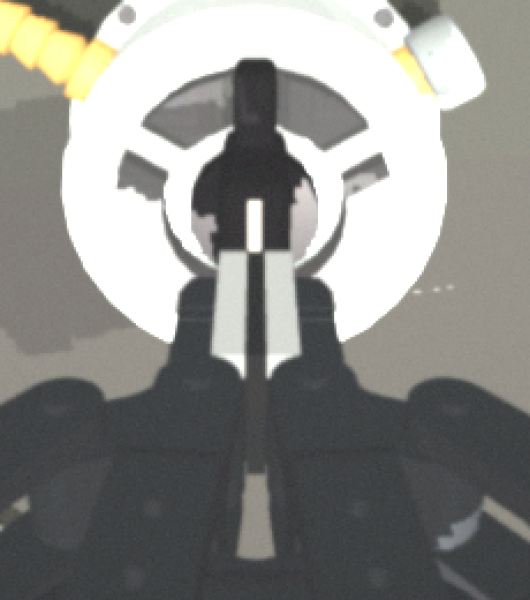

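Run:
```python
from h import *
s=sense();p=viewer.get_image("wrist");T=rot(s["orientation"])
for v in range(236,310,6):
    uv=[(u,v) for u in(268,280,292)]
    print(v,((pts(p,uv,s)-s["tcp_pos"])@T*1000).round(0).tolist(), pts(p,uv,s)[:,2].round(3))
```

```text
236 [[20.0, -5.0, -5.0], [20.0, 1.0, -6.0], [20.0, 6.0, -5.0]] [0.104 0.104 0.103]
242 [[17.0, -5.0, -5.0], [18.0, 1.0, -6.0], [17.0, 6.0, -5.0]] [0.103 0.104 0.104]
248 [[14.0, -5.0, -5.0], [15.0, 1.0, -6.0], [14.0, 6.0, -5.0]] [0.103 0.104 0.103]
254 [[11.0, -5.0, -4.0], [12.0, 1.0, -6.0], [11.0, 6.0, -5.0]] [0.103 0.104 0.103]
260 [[12.0, -5.0, -12.0], [12.0, 1.0, -11.0], [12.0, 6.0, -12.0]] [0.11  0.11  0.111]
266 [[12.0, -4.0, -16.0], [13.0, 1.0, -18.0], [12.0, 5.0, -18.0]] [0.115 0.117 0.116]
272 [[12.0, -4.0, -21.0], [11.0, 1.0, -21.0], [13.0, 5.0, -23.0]] [0.12  0.12  0.122]
278 [[12.0, -4.0, -28.0], [13.0, 1.0, -28.0], [12.0, 5.0, -26.0]] [0.126 0.126 0.125]
284 [[12.0, -4.0, -32.0], [11.0, 1.0, -30.0], [12.0, 5.0, -30.0]] [0.13  0.129 0.129]
290 [[12.0, -4.0, -36.0], [12.0, 1.0, -36.0], [12.0, 5.0, -35.0]] [0.134 0.134 0.134]
296 [[12.0, -4.0, -39.0], [11.0, 1.0, -39.0], [12.0, 5.0, -39.0]] [0.137 0.137 0.137]
302 [[12.0, -3.0, -43.0], [12.0, 1.0, -42.0], [12.0, 5.0, -43.0]] [0.141 0.141 0.142]
308 [[13.0, -3.0, -48.0], [10.0, 1.0, -43.0], [13.0, 5.0, -48.0]] [0.146 0.141 0.146]
```

Run:
```python
from h import *
A=np.load("w1.npy");T=R.from_quat([.16294,.98664,0,0]).as_matrix()
L=(A[:,2:]-[.48614,.15079,.2257])@T*1000
m=(abs(L[:,1])<65)&(abs(L[:,1])>30)&(L[:,2]>-60)&(L[:,2]<45)
Q=L[m];print(m.sum())
for lo in range(-60,45,7):
    k=(Q[:,2]>=lo)&(Q[:,2]<lo+7)
    if k.any(): print(lo,k.sum(),Q[k].min(0).round(),Q[k].max(0).round())
s=sense();q=viewer.get_image("scene")
g=np.array([(u,v) for v in range(170,320) for u in range(140,340)]);X=pts(q,g)
m=np.hypot(X[:,0]-.498,X[:,1]-.155)<.026
print(np.histogram(X[m,2],bins=np.arange(.05,.2,.006)))
k=m&(X[:,2]>.068)&(X[:,2]<.125)
for lo in np.arange(.068,.125,.006):
    j=m&(X[:,2]>=lo)&(X[:,2]<lo+.006)
    if j.any(): print(lo.round(3),j.sum(),X[j].min(0).round(3),X[j].max(0).round(3))
a=cv2.convertScaleAbs(q["image"][225:315,195:285,::-1],alpha=2.2,beta=20);cv2.imwrite("pics/c4.png",cv2.resize(a,(600,600),interpolation=2))
```

```text
1808
-60 341 [ -1. -52. -60.] [ 13.  55. -53.]
-53 398 [-10. -56. -53.] [ 13.  57. -46.]
-46 371 [-11. -56. -46.] [ 13.  57. -39.]
-39 324 [-10. -56. -39.] [ 13.  57. -32.]
-32 262 [-10. -55. -32.] [ 13.  56. -25.]
-25 112 [-10. -48. -25.] [ 12.  49. -19.]
(array([ 84,  36, 136,  35,  33,  49,  32,  26,  54,  15,  23,  22,  20,
        24,  15,  17,  36,  52,  46,  17,  39,  38,  36,  26,  21]), array([0.05 , 0.056, 0.062, 0.068, 0.074, 0.08 , 0.086, 0.092, 0.098,
       0.104, 0.11 , 0.116, 0.122, 0.128, 0.134, 0.14 , 0.146, 0.152,
       0.158, 0.164, 0.17 , 0.176, 0.182, 0.188, 0.194, 0.2  ]))
0.068 35 [0.475 0.158 0.068] [0.521 0.17  0.074]
0.074 33 [0.472 0.157 0.074] [0.522 0.165 0.08 ]
0.08 49 [0.472 0.154 0.08 ] [0.52  0.165 0.086]
0.086 32 [0.477 0.154 0.087] [0.518 0.164 0.092]
0.092 26 [0.477 0.151 0.093] [0.512 0.165 0.098]
0.098 54 [0.477 0.15  0.098] [0.498 0.165 0.104]
0.104 15 [0.478 0.153 0.104] [0.495 0.163 0.109]
0.11 23 [0.488 0.144 0.111] [0.503 0.169 0.116]
0.116 22 [0.489 0.143 0.116] [0.499 0.17  0.122]
0.122 20 [0.488 0.143 0.122] [0.5   0.17  0.127]
```

View pics/c4.png

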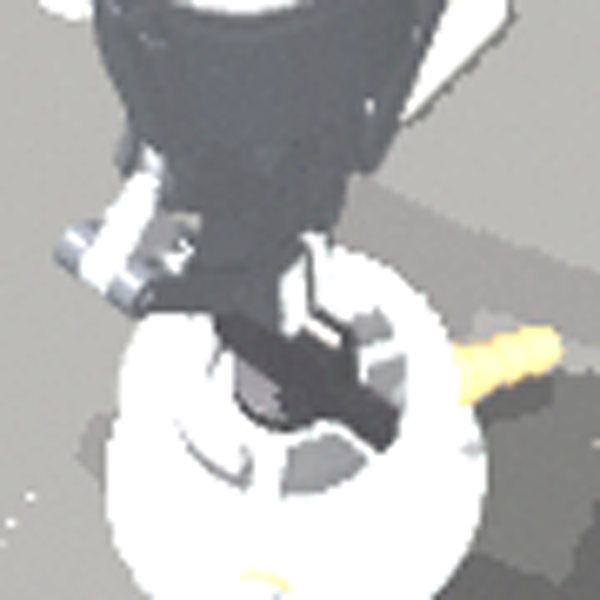

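The depth shows the shut fingertips level with the bar's top. They really end about 6 mm behind the reported TCP, not 25 mm ahead of it, so the fingers closed above the bar without touching it. I'll open, go down another 28 mm and grip again.

arm_command:
  deltas:
    - [[-1, 0, 0, -0.1, 0], [-1, 0, 0, 0, 0], [-1, 0, 0, 0, 0], [-1, 0, 0, 0, 0], [-1, 0, 0, 0, 0], [-1, 0, 0, 0, 0], [-1, 0, 0, 0.4, 0], [-1, 0, 0, 0.4, 0], [-1, 0, 0, 0.3, 0], [-1, 0, 0, 0.15, 0], [-1, 0, 0, 0, 0], [-1, 0, 0, 0, 0]]

```text
time: 5.85
tcp_pos: [0.4989, 0.155, 0.0695]
orientation: [-0.0, 0.077, 0.997, -0.0]
contact_force: [-0.3, -0.2, -0.4]
grip_width: 0.0854
finger_force: 0.0
```

arm_command:
  deltas:
    - [[1, 0, 0, 0, 0], [1, 0, 0, 0, 0], [1, 0, 0, 0, 0], [1, 0, 0, 0, 0], [1, 0, 0, 0, 0], [1, 0, 0, 0, 0], [1, 0, 0, 0, 0], [1, 0, 0, 0, 0], [1, 0, 0, 0, 0]]
  squeeze: 60

```text
time: 6.75
tcp_pos: [0.4989, 0.1548, 0.0699]
orientation: [0.0, 0.077, 0.997, -0.0]
contact_force: [-2.2, -2.1, 4.8]
grip_width: 0.0131
finger_force: 59.4
```

Gripped at 13 mm with 59 N. Now I'll pull up 14 mm.

arm_command:
  deltas:
    - [[1, 0, 0, -0.2, 0], [1, 0, 0, -0.2, 0], [1, 0, 0, -0.16, 0], [1, 0, 0, 0, 0], [1, 0, 0, 0, 0], [1, 0, 0, 0, 0]]

```text
time: 7.35
tcp_pos: [0.4988, 0.1548, 0.0833]
orientation: [-0.0, 0.077, 0.997, -0.0]
contact_force: [3.7, -3.8, -7.7]
grip_width: 0.0129
finger_force: 58.4
```

The pull is -7.7 N, which matches the spring at about 13 mm. Now the turn.

arm_command:
  deltas:
    - [[1, 0, 0, 0, -0.8], [1, 0, 0, 0, -0.8], [1, 0, 0, 0, -0.8], [1, 0, 0, 0, -0.8], [1, 0, 0, 0, -0.8], [1, 0, 0, 0, -0.8], [1, 0, 0, 0, -0.8], [1, 0, 0, 0, -0.8]]

```text
time: 8.15
tcp_pos: [0.4988, 0.1544, 0.0833]
orientation: [-0.0, -0.179, 0.984, -0.0]
contact_force: [2.4, -4.8, -8.0]
grip_width: 0.013
finger_force: 58.5
```

arm_command:
  deltas:
    - [[1, 0, 0, 0, -0.8], [1, 0, 0, 0, -0.8], [1, 0, 0, 0, -0.8], [1, 0, 0, 0, -0.8], [1, 0, 0, 0, -0.8], [1, 0, 0, 0, -0.8], [1, 0, 0, 0, -0.8], [1, 0, 0, 0, -0.8], [1, 0, 0, 0, -0.3], [1, 0, 0, 0, 0], [1, 0, 0, 0, 0]]

```text
time: 9.25
tcp_pos: [0.499, 0.1541, 0.0833]
orientation: [-0.0, -0.432, 0.902, -0.001]
contact_force: [3.7, -7.0, -8.9]
grip_width: 0.013
finger_force: 58.5
```

Run:
```python
from h import *
s=sense();M=rot(s["orientation"]);print(np.degrees(np.arctan2(M[1,0],M[0,0]))%360-171.2,s["tcp_pos"],s["contact_force"],s["moment"],s["grip_width"])
```

```text
60.04332563900624 [0.49899317 0.15413705 0.08334149] [ 3.74644304 -7.02271803 -8.85753743] [-1.16802924 -0.70216158  0.05693304] 0.01296118769384136
```

arm_command:
  deltas:
    - [[1, 0, 0, 0.2, 0], [1, 0, 0, 0.2, 0], [1, 0, 0, 0.13, 0], [1, 0, 0, 0, 0], [1, 0, 0, 0, 0], [1, 0, 0, 0, 0]]

```text
time: 9.85
tcp_pos: [0.499, 0.1541, 0.0704]
orientation: [-0.0, -0.432, 0.902, -0.001]
contact_force: [2.3, -6.1, -5.7]
grip_width: 0.0131
finger_force: 58.9
```

arm_command:
  deltas:
    - [[-1, 0, 0, 0, 0], [-1, 0, 0, 0, 0], [-1, 0, 0, 0, 0], [-1, 0, 0, 0, 0], [-1, 0, 0, 0, 0], [-1, 0, 0, 0, 0], [-1, 0, 0, 0, 0]]

```text
time: 10.55
tcp_pos: [0.4988, 0.1551, 0.0704]
orientation: [-0.0, -0.432, 0.902, 0.0]
contact_force: [0.0, 0.5, -1.0]
grip_width: 0.0854
finger_force: 0.0
```

arm_command:
  deltas:
    - [[-1, 0, 0, -0.4, 0], [-1, 0, 0, -0.8, 0], [-1, 0, 0, -1, 0], [-1, 0, 0, -1, 0], [-1, 0, 0, -1, 0], [-1, 0, 0, -1, 0], [-1, 0, 0, -0.5, 0], [-1, 0, 0, 0, 0], [-1, 0, 0, 0, 0]]

```text
time: 11.45
tcp_pos: [0.4984, 0.155, 0.2123]
orientation: [-0.0, -0.432, 0.902, 0.0]
contact_force: [-0.7, -0.3, -0.2]
grip_width: 0.0854
finger_force: 0.0
```

Run:
```python
from h import *
s=sense();p=viewer.get_image("wrist");save(p,"w5.png")
g=np.array([(u,v) for v in range(0,420,2) for u in range(0,560,2)])
X=pts(p,g,s)
b=(np.hypot(X[:,0]-.498,X[:,1]-.155)<.035)&(X[:,2]>.093)&(X[:,2]<.125);Q=X[b];print(s["tcp_pos"],b.sum(),np.median(Q[:,2]))
print(cv2.minAreaRect(Q[:,:2].astype(np.float32)))
```

```text
[0.4984332  0.15496362 0.21225298] 291 0.10324198583884298
((0.4981326162815094, 0.1546676605939865), (0.04536551609635353, 0.013700004667043686), 50.875579833984375)
```

View pics/w5.png

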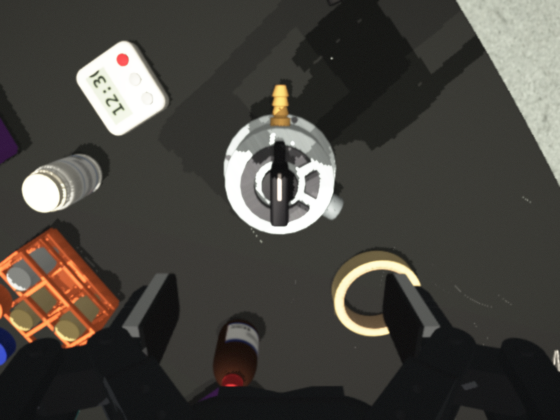

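The picture shows the nose pointing straight at the brass outlet at (280,95). The bar's top is at 0.1032 m, against 0.1034 m before, so it is fully home. It has turned about 59.7°, and the gripper is clear.

```bash
python3 -c "
from station import arm;print(arm.hand_in())"
```

```text
the job is handed in; nothing more can be done
None
```

The selector's bar now points at the open ribbed brass outlet (turned about 59.7°) and sits fully home, the robot never went near the regulator, and the job is handed in (no verdict was returned).

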